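# Print the weight ticket of the sherd

## Robot

A 6-joint arm with a two-finger parallel gripper is mounted at the origin on the work surface. World frame = base frame: x ahead of the robot, y to its left, z up, the work surface at z = 0. Lengths are in m, angles in rad, forces in N, time in s.
With the tool pointing down it reaches from about 0.325 to 0.85 m from the base axis. Payload 15.5 kg.
Tool frame: the origin (TCP) lies on the centre line of the jaws, within the pads' length; the fingertips stand manip.nose_length ahead of it and the grasp point (between the pads) lies 5 mm behind it (manip.nose_length is the distance from the TCP to the fingertips, in m); z points along the fingers, y is the direction in which the jaws open and shut (so a half turn about z gives the same grasp; the last joint's range is limited). The gripper opens to 91 mm and grips with 3 to 60 N. Pads are 32 mm wide; open, the fingers measure 118 mm over their backs; the gripper's body (76 mm by 178 mm) begins 60 mm behind the grasp point.
Start: joints at [-1.274, 0.494, 1.345, -0, 1.302, -0.096], TCP at [0.239, -0.578, 0.228] pointing down, gripper open.
Joint ranges: [-2.91, 2.91], [-0.82, 2.16], [0.22, 2.67], [-1.22, 4.37], [0.12, 2.79], [-3.08, 3.08]. Speed limits (rad/s): [1.89, 1.89, 2.57, 3.01, 3.01, 3.01].

## Interface

Orientations are given as a unit quaternion [w, x, y, z].
In Python, from workcell import manip, camera, camera_model, workorder gives the robot as it stands.
- The arm moves only by the tool step_arm, never from a script. Its argument "series" is a list of rows, each a list of 3 entries, a list of its own where there are three numbers: the shift along the tool's x, y, z in units of 30 cm (1.0 is 30 cm), then the turn, a rotation vector about the tool's x, y, z in units of 45 degrees (1.0 is 45 degrees), then the closure, from -1 (fully open) to 1 (shut), so that 0 is half open. In form: [[[dx, dy, dz], [rx, ry, rz], claw], ...]. A call has 1 to 20 rows; each row is the pose to reach, as a shift and turn from the pose commanded when the call began, along the tool's axes at that moment; what a row does not reach only later rows make up. A row lasts 1/10 s, in which the tool goes at most 50 mm and 8.59 degrees, less where a joint would pass 70% of its speed; a pose out of reach is approached as far as the arm can. A call with a number of a shift or a turn outside -1 to 1 is refused whole. A call with a gripper value outside its range is refused whole. The fingers move at their own pace and stop on an object; "newtons" is the grip in N (left out, the last holds). Time passes only in rows, so rows that repeat a pose let the fingers close. It gives the time, the measured TCP pose, the force and the opening at its end, in the units of the state.
- manip.observe(): the state, without advancing time (a new reading comes with each control period).
- camera(name): name is "scene" or "top"; returns the picture (480x640x3 uint8, red, green, blue); there is no depth.
- camera_model(name): a dict with "K" (3x3 intrinsics, pixels), "k1" (the pictures are not rectified: a ray, as slopes to the right and down, at radius r is drawn at 1 + k1 r^2 times it, then the intrinsics apply), "extrinsics" (4x4, takes a point from world to camera coordinates). Camera axes: x right, y down, z forward; pixel columns grow to the right and rows downward; lengths in m; the calibration is good to about 2 mm. A picture is of the moment at which its call begins. camera_model takes no time and is no camera call.
- workorder.finish_job(): hands the job in, once; it reports no verdict.
The state is a dict: "clock": time; "joint_pos": joint angles; "joint_velocities": joint speeds; "tau": joint torques, N m; "tcp_pos": TCP position; "ee_rot": TCP orientation; "contact_force": force on the tool from outside, world axes, zero at the start; "moment": the same for the moment, N m; "opening": opening from 0.0 (shut) to 1.0 (fully open).
Only numpy, scipy, OpenCV 4.12 (cv2) and the standard library are available. Lean on these libraries where they do the work, as an engineer would, in place of code of your own. Each camera call takes 0.05 s, during which the arm holds its last target. There are 200 camera calls.

## Task

The sherd is lying in its dish on the balance and its weight is ready to be logged. With a fingertip, lightly press the ticket printer's power rocker to on, then press the balance's print key, then the printer's oblong paper-feed key so that the ticket comes out past the tear bar. Leave the rocker on, press no other key, do not touch the pan, dish or sherd, and do not pick up or shift the two instruments or anything else on the bench.

Things in the scene. Friction and masses are not known exactly. Their poses are not given: they have to be found in the camera images.
- balance: Loose top-pan balance, cream, 250 deep x 200 wide x 58 mm tall, 1.5 kg; origin under its centre, x axis front (operator's side, towards the robot) to back, y to the operator's left. The front 105 mm slopes 0.15 rad, 58 down to 42 mm high: display, then four separate grey keys in a row 98 mm in front of the origin; from operator's left round on/off, square unit, square print, wide bar tare, 47 mm apart.
- key_print_top (a point): Centre of the top face of the balance's print key: 16 mm square, the third key from the operator's left (the square one beside the wide tare bar). At rest the key stands 7 mm proud of the panel; it is pressed downwards (into the panel, which leans 0.15 rad from level). The point moves with the key.
- key_print (a joint): Print key. Joint value 0 up, 0.005 m fully down; sprung, 0.8 N starts it, it registers at 1.5 mm (3.5 N), 10 N holds it fully down, and springs back by itself.
- printer: Loose ticket printer, light grey, 200 deep x 160 wide, 1.3 kg; origin under its centre, x axis front (operator's side) to back, y to the operator's left. Front deck flat, 42 mm high, 72 mm deep; housing behind 70 mm, roll cover 96 mm high. On the deck, 65 mm in front of the origin, from operator's left: dark power rocker, small round self-test key, oblong paper-feed key, 47 mm apart.
- rocker_on (a point): Point on top of the ON half (operator's left, printer's +y) of the power rocker, 12 mm from its pivot; moves with it. The rocker is 32 mm long (along y), 20 mm wide. Off: this half slopes up to the left, its outer end 4 mm beyond the point and 5 mm above the other half. Pressed straight down it turns until this half is level (on), 6 mm above the deck; the point has then sunk 3.5 mm.
- rocker (a joint): Power rocker angle: 0 off, 0.30 rad fully on against its stop; it starts at 0 to 0.03, counts as on above 0.24 and stays where it is left. About 1.5 N at the outer end turns it; pressed on at its stop, the whole rocker gives in its springy frame (2 N to 14 N over 4 mm).
- key_feed_top (a point): Centre of the top face of the printer's oblong paper-feed key, 26 mm wide by 16 mm, at the operator's right of the deck; it stands 7 mm proud of the deck and is pressed straight down. The point moves with the key.
- key_feed (a joint): Paper-feed key. Joint value 0 up, 0.005 m fully down; sprung, 0.8 N starts it, it registers at 1.5 mm (3.5 N), 10 N holds it fully down, and springs back by itself.
- key_onoff (a joint): The balance's round on/off key, 18 mm wide, first from the left (70 mm left of the middle). Not to be pressed. 0 up, 0.005 m fully down.
- key_unit (a joint): The balance's square unit key, 16 mm, second from the left (23 mm left of the middle). Not to be pressed. 0 up, 0.005 m fully down.
- key_tare (a joint): The balance's wide tare key, 30 by 16 mm, fourth from the left (70 mm right of the middle). Not to be pressed. 0 up, 0.005 m fully down.
- key_test (a joint): The printer's small round self-test key, 16 mm wide, between rocker and feed key. Not to be pressed. 0 up, 0.005 m fully down.
- pan: Round steel weighing pan of the balance, 126 mm wide, its top 70 mm above the table; origin on its axis, 60 mm above the table, 40 mm behind the middle of the balance. Not to be touched.
- dish: Loose white weighing dish, 82 mm wide, 20 mm tall, on the pan; origin under its centre. Not to be touched.
- sherd: Terracotta sherd, about 42 by 26 by 8 mm, loose in the dish; origin under its middle. Not to be touched.
- vial: Bystander: small amber glass sample vial with white cap, 22 mm wide, 40 mm tall, upright; origin under its centre.
- jar: Bystander: small white jar with black lid, 32 mm wide, 42 mm tall, upright; origin under its centre.
- petri: Bystander: closed glass petri dish, 92 mm wide, 18 mm tall; origin under its centre.
- brush: Bystander: fine brush with wooden handle lying flat, 190 mm long, 20 mm thick; origin under its middle, x axis along it.
- tweezers: Bystander: steel tweezers lying flat, 130 mm long, about 13 mm wide, 6 mm thick; origin under the middle, x axis along them.
- blue_bottle: Bystander: clear glass bottle with blue cap, 60 mm wide, 115 mm tall, upright; origin under its centre.
- amber_bottle: Bystander: amber glass bottle with black cap, 54 mm wide, 110 mm tall, upright; origin under its centre.

How it is judged:
By the outcome, as a careful person would: the job done as asked, in the order asked, and still so for the second after the job is handed in, with the robot touching nothing.
It also fails if it takes over 51 s, if anything falls off the work surface, if the arm or the gripper's body presses on something with over 40 N, if the wrist force passes 120 N, or if a joint passes its speed limit or range.

## Working session

There is one attempt and no reset: what is moved stays moved. The work goes in short steps, Python scripts to look and compute and a tool call to move; the robot and the scene stay as the last step left them, time stands still between calls to the robot, and variables do not carry over. Pictures are saved under pics/ and viewed, about 8 in all and at most 12, crops included, and the job is handed in when it is done.

Besides the shell and the picture viewer there is one more tool, called after ">>>" in YAML: its name, and indented under it one key for each argument. step_arm: Moves the arm, as the interface text tells. Shifts and turns lie within -1 to 1; 1 stands for 30 cm of shift or 45 degrees of turn. Its arguments: {"type":"object","properties":{"series":{"type":"array","items":{"type":"array"}},"newtons":{"type":"number"}},"required":["series"]}

```bash
mkdir -p pics; python3 - <<'E'
from workcell import manip, camera, camera_model
import cv2,numpy as np
for n in("scene","top"):
    cv2.imwrite(f"pics/{n}0.png",camera(n)[:,:,::-1]); m=camera_model(n); print(n,np.round(m["K"],1).tolist(),m["k1"],np.round(m["extrinsics"],4).tolist())
print(manip.nose_length); o=manip.observe(); print(o)
E
```

```text
scene [[564.2, 0.0, 319.8], [0.0, 564.2, 242.9], [0.0, 0.0, 1.0]] 0.0077426104902096945 [[-0.778, 0.6282, 0.0099, 0.3981], [0.5044, 0.6339, -0.5864, -0.2084], [-0.3746, -0.4512, -0.81, 1.6328], [0.0, 0.0, 0.0, 1.0]]
top [[476.7, 0.0, 309.5], [0.0, 476.7, 233.7], [0.0, 0.0, 1.0]] -0.107972692185148 [[0.0286, -0.9996, -0.0009, -0.013], [-0.9964, -0.0285, -0.0799, 0.5277], [0.0799, 0.0032, -0.9968, 1.0716], [0.0, 0.0, 0.0, 1.0]]
0.014
{'clock': 0.1, 'joint_pos': array([-1.27452236e+00,  4.94118372e-01,  1.34602183e+00,  4.47427084e-06,
        1.30249885e+00, -9.54992890e-02]), 'joint_velocities': array([-0.00122272, -0.00084111,  0.0010375 ,  0.0006595 , -0.00231875,
       -0.00072178]), 'tau': array([ 5.40226974e-04, -8.80242991e+01, -3.82541835e+01,  7.07488856e-02,
        4.82734689e-02, -1.76143533e-05]), 'tcp_pos': array([ 0.23855883, -0.57735454,  0.22741558]), 'ee_rot': array([-5.20784864e-04,  9.80875467e-01,  1.94635672e-01, -5.02888351e-05]), 'contact_force': array([-0.34161458, -0.32327338, -0.17573165]), 'moment': array([-0.03796506,  0.00473456,  0.01030447]), 'opening': 0.99725686200294}
```

View pics/top0.png

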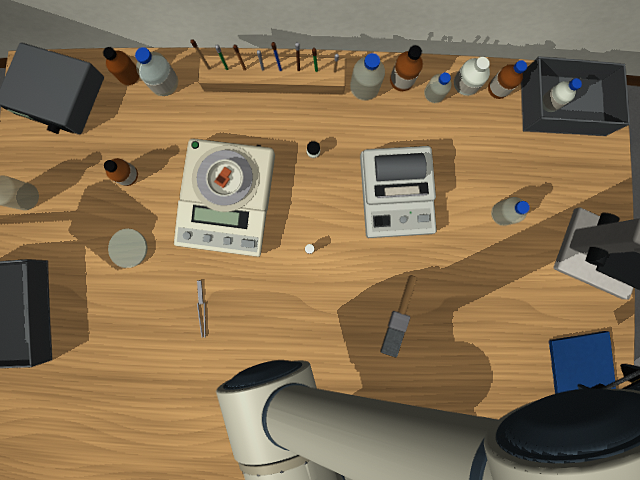

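View pics/scene0.png

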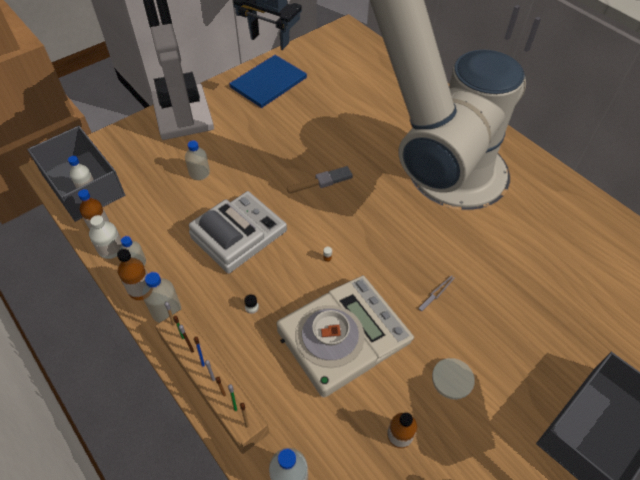

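The top view shows the balance at about (225,195), with its keys at (188,236), (208,239), (228,241) and (249,243). The printer is at (400,190), with the rocker at (382,221), the test key at (404,219) and the feed key at (425,217). The scene view confirms the layout, and the press areas are clear. Next I'll enlarge both key rows.

```bash
cat > h.py <<'E'
import numpy as np,cv2
from workcell import camera_model
def ray(n,uv):
    m=camera_model(n);K=np.array(m["K"]);E=np.array(m["extrinsics"])
    d=(np.array(uv,float)-K[:2,2])/[K[0,0],K[1,1]]; s=d.copy()
    for _ in range(20): s=d/(1+m["k1"]*(s@s))
    R,t=E[:3,:3],E[:3,3]; return -R.T@t, R.T@np.r_[s,1]
def on(n,uv,z):
    c,d=ray(n,uv); return c+d*(z-c[2])/d[2]
def tri(uv1,uv2):
    A=np.zeros((3,3));b=np.zeros(3)
    for n,uv in(("top",uv1),("scene",uv2)):
        c,d=ray(n,uv);d/=np.linalg.norm(d);P=np.eye(3)-np.outer(d,d);A+=P;b+=P@c
    return np.linalg.solve(A,b)
E
python3 - <<'E'
import cv2,numpy as np
t=cv2.imread("pics/top0.png");s=cv2.imread("pics/scene0.png")
f=lambda im,x,y,w,h:cv2.resize(im[y:y+h,x:x+w],(w*4,h*4),interpolation=cv2.INTER_CUBIC)
# 4x tiles 400x280
A=np.hstack([f(t,170,195,100,70),f(t,350,180,100,70)])
B=np.hstack([f(s,340,275,100,75),f(s,205,190,100,75)])
cv2.imwrite("pics/crop0.png",np.vstack([A,B]))
E
```

```text
(no output)
```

View pics/crop0.png

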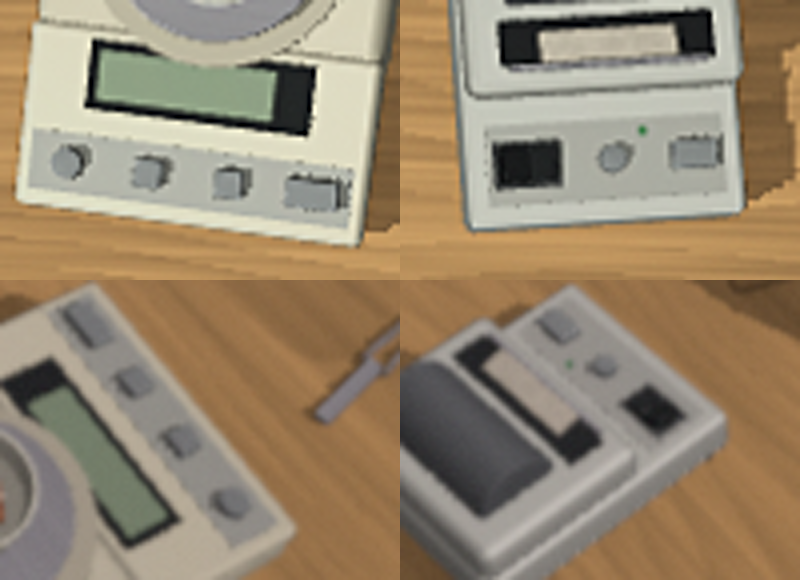

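```bash
python3 - <<'E'
from h import *
g=lambda x0,y0,p:(x0+(p[0]+.5)/4-.5,y0+(p[1]+.5)/4-.5)
bt=[(69,160),(149,171),(229,182),(312,192)];bs=[(230,220),(180,158),(133,100),(88,45)]
pt=[(128,164),(214,156),(296,152)];ps=[(254,129),(202,84),(158,45)]
for nm,T,S,zs,ot,os in(("bal",bt,bs,[.053]*4,(170,195),(340,275)),("prn",pt,ps,[.049]*3,(350,180),(205,190))):
    P=[]
    for a,b,z in zip(T,S,zs):
        u,v=g(*ot,a),g(*os,b); p1,p2=on("top",u,z),on("scene",v,z); P.append((p1+p2)/2)
        print(nm,p1.round(4),p2.round(4),tri(u,v).round(4))
    P=np.array(P); k=np.arange(len(P)); c=[np.polyfit(k,P[:,i],1) for i in(0,1)]
    d=np.array([c[0][0],c[1][0]]); print("step",d,np.linalg.norm(d),"yaw",np.arctan2(d[0],-d[1]))
    print("fit",[[round(np.polyval(ci,i),4) for ci in c] for i in k])
E
```

```text
bal [0.5153 0.2768 0.053 ] [0.5128 0.2781 0.053 ] [0.5143 0.2775 0.0539]
bal [0.5105 0.2311 0.053 ] [0.5079 0.2314 0.053 ] [0.5096 0.2314 0.0549]
bal [0.5056 0.1859 0.053 ] [0.5033 0.1861 0.053 ] [0.5048 0.1862 0.0547]
bal [0.5014 0.1392 0.053 ] [0.499  0.1415 0.053 ] [0.5002 0.1404 0.0528]
step [-0.00463048 -0.04565208] 0.045886316955876964 yaw -0.10108407090072562
fit [[np.float64(0.5139), np.float64(0.2773)], [np.float64(0.5093), np.float64(0.2316)], [np.float64(0.5047), np.float64(0.1859)], [np.float64(0.5), np.float64(0.1403)]]
prn [ 0.5596 -0.1589  0.049 ] [ 0.5579 -0.1555  0.049 ] [ 0.5585 -0.1578  0.0477]
prn [ 0.5656 -0.2074  0.049 ] [ 0.5626 -0.2069  0.049 ] [ 0.5644 -0.206   0.0516]
prn [ 0.5692 -0.254   0.049 ] [ 0.5663 -0.2522  0.049 ] [ 0.5679 -0.2524  0.0507]
step [ 0.00449171 -0.04796991] 0.04817974532739761 yaw 0.09336384494761502
fit [[np.float64(0.5591), np.float64(-0.1578)], [np.float64(0.5635), np.float64(-0.2058)], [np.float64(0.568), np.float64(-0.2538)]]
```

```bash
cat >> h.py <<'E'
from scipy.spatial.transform import Rotation as Ro
def go(p,th,ref=None):
    """shift/turn units from current pose to TCP p, tool down with tool x at yaw th"""
    from workcell import manip
    o=manip.observe(); q=o["ee_rot"]; R=Ro.from_quat(np.r_[q[1:],q[0]])
    G=Ro.from_matrix(np.array([[np.cos(th),np.sin(th),0],[np.sin(th),-np.cos(th),0],[0,0,-1]]))
    print("shift",(R.inv().apply(np.array(p)-o["tcp_pos"])/.3).round(4),"turn",((R.inv()*G).as_rotvec()/(np.pi/4)).round(4),"clk",o["clock"],"F",o["contact_force"].round(2))
E
python3 -c "
from h import *
go([.5575,-.141,.228],.093);go([.5575,-.141,.09],.093)"
```

```text
shift [ 1.538e+00 -9.384e-01 -8.000e-04] turn [-1.300e-03  1.000e-04  3.804e-01] clk 0.1 F [-0.34 -0.32 -0.18]
shift [ 1.5379 -0.9379  0.4592] turn [-1.300e-03  1.000e-04  3.804e-01] clk 0.1 F [-0.34 -0.32 -0.18]
```

>>> step_arm:
  series:
    - [[0.8, -0.5, 0.0], [0, 0, 0.38], 1]
    - [[0.8, -0.5, 0.0], [0, 0, 0.38], 1]
    - [[0.8, -0.5, 0.0], [0, 0, 0.38], 1]
    - [[0.8, -0.5, 0.0], [0, 0, 0.38], 1]
    - [[0.8, -0.5, 0.0], [0, 0, 0.38], 1]
    - [[0.8, -0.5, 0.0], [0, 0, 0.38], 1]
    - [[0.8, -0.5, 0.0], [0, 0, 0.38], 1]
    - [[0.8, -0.5, 0.0], [0, 0, 0.38], 1]
    - [[0.8, -0.5, 0.0], [0, 0, 0.38], 1]
  newtons: 10

```text
clock: 1.0
tcp_pos: [0.4028, -0.348, 0.2278]
ee_rot: [0.0, 0.999, 0.046, -0.0]
contact_force: [0.8, -0.0, -0.1]
opening: 0.24
```

```bash
python3 -c "
from h import *
go([.5575,-.141,.1],.093)"
```

```text
shift [ 0.5775 -0.6392  0.4259] turn [ 0.0001  0.0003 -0.0001] clk 1.0 F [ 0.76 -0.   -0.14]
```

>>> step_arm:
  series:
    - [[0.58, -0.64, 0.0], [0, 0, 0], 1]
    - [[0.58, -0.64, 0.0], [0, 0, 0], 1]
    - [[0.58, -0.64, 0.0], [0, 0, 0], 1]
    - [[0.58, -0.64, 0.0], [0, 0, 0], 1]
    - [[0.58, -0.64, 0.0], [0, 0, 0], 1]
    - [[0.58, -0.64, 0.0], [0, 0, 0], 1]
    - [[0.58, -0.64, 0.43], [0, 0, 0], 1]
    - [[0.58, -0.64, 0.43], [0, 0, 0], 1]
    - [[0.58, -0.64, 0.43], [0, 0, 0], 1]
    - [[0.58, -0.64, 0.43], [0, 0, 0], 1]
    - [[0.58, -0.64, 0.43], [0, 0, 0], 1]
    - [[0.58, -0.64, 0.43], [0, 0, 0], 1]

```text
clock: 2.2
tcp_pos: [0.5596, -0.141, 0.1008]
ee_rot: [0.001, 0.999, 0.046, 0.001]
contact_force: [-0.0, 0.2, 0.7]
opening: 0.007
```

```bash
python3 - <<'E'
from h import *
from workcell import camera
go([.5575,-.141,.1],.093)
s=camera("scene")[:,:,::-1];t=camera("top")[:,:,::-1]
cv2.imwrite("pics/a1.png",np.hstack([cv2.resize(i,(400,400),interpolation=cv2.INTER_CUBIC) for i in (s[160:290,180:310],t[130:260,330:460])]))
E
```

```text
shift [-0.0068 -0.0008  0.0027] turn [ 0.0016 -0.0033 -0.0007] clk 2.2 F [-0.05  0.19  0.66]
```

View pics/a1.png

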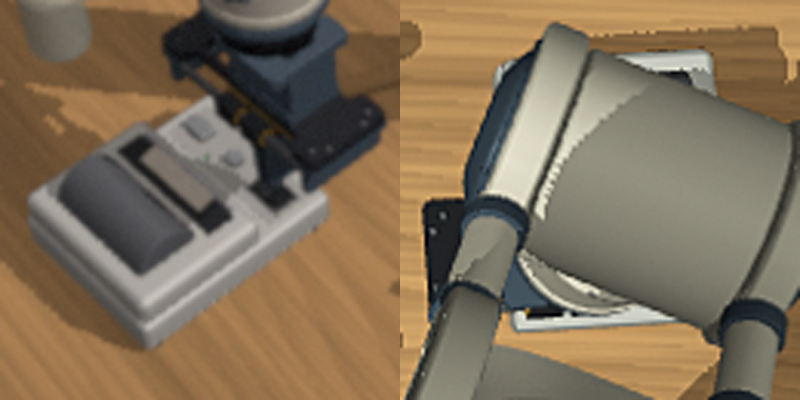

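The shut fingers hover just over the rocker's ON half, with the fingertip at about (270,180) in the left tile. Nothing else is near them. I'll lower in stages.

>>> step_arm:
  series:
    - [[-0.005, 0, 0.05], [0, 0, 0], 1]
    - [[-0.005, 0, 0.1], [0, 0, 0], 1]
    - [[-0.005, 0, 0.1], [0, 0, 0], 1]
    - [[-0.005, 0, 0.107], [0, 0, 0], 1]
    - [[-0.005, 0, 0.113], [0, 0, 0], 1]
    - [[-0.005, 0, 0.12], [0, 0, 0], 1]
    - [[-0.005, 0, 0.12], [0, 0, 0], 1]
    - [[-0.005, 0, 0.12], [0, 0, 0], 1]

```text
clock: 3.1
tcp_pos: [0.5573, -0.1402, 0.0632]
ee_rot: [0.0, 0.999, 0.047, 0.0]
contact_force: [0.7, 0.3, 1.4]
opening: 0.009
```

>>> step_arm:
  series:
    - [[0, 0, 0.003], [0, 0, 0], 1]
    - [[0, 0, 0.005], [0, 0, 0], 1]
    - [[0, 0, 0.005], [0, 0, 0], 1]
    - [[0, 0, 0.005], [0, 0, 0], 1]

```text
clock: 3.5
tcp_pos: [0.5572, -0.1402, 0.0615]
ee_rot: [0.0, 0.999, 0.047, 0.0]
contact_force: [2.2, 0.5, 3.9]
opening: 0.003
```

>>> step_arm:
  series:
    - [[0, 0, 0.003], [0, 0, 0], 1]
    - [[0, 0, 0.004], [0, 0, 0], 1]
    - [[0, 0, 0.004], [0, 0, 0], 1]

```text
clock: 3.8
tcp_pos: [0.5572, -0.1402, 0.0603]
ee_rot: [0.0, 0.999, 0.047, 0.0]
contact_force: [0.8, 1.6, 6.9]
opening: 0.008
```

The force is rising about 3 N/mm, so the rocker is at its stop. I'll lift off.

>>> step_arm:
  series:
    - [[0, 0, -0.1], [0, 0, 0], 1]
    - [[0, 0, -0.25], [0, 0, 0], 1]
    - [[0, 0, -0.4], [0, 0, 0], 1]
    - [[0, 0, -0.4], [0, 0, 0], 1]
    - [[0, 0, -0.4], [0, 0, 0], 1]

```text
clock: 4.3
tcp_pos: [0.5572, -0.1403, 0.1809]
ee_rot: [0.0, 0.999, 0.047, 0.001]
contact_force: [0.2, -0.3, -0.4]
opening: 0.009
```

```bash
python3 -c "
from h import *
go([.505,.186,.18],-.101)
go([.505,.186,.1],-.101)"
```

```text
shift [-0.0717 -1.099   0.0022] turn [ 0.0008 -0.0016  0.2475] clk 4.3 F [ 0.21 -0.28 -0.42]
shift [-0.072  -1.0992  0.2689] turn [ 0.0008 -0.0016  0.2475] clk 4.3 F [ 0.21 -0.28 -0.42]
```

>>> step_arm:
  series:
    - [[-0.07, -1.0, 0], [0, 0, 0.248], 1]
    - [[-0.07, -1.0, 0], [0, 0, 0.248], 1]
    - [[-0.07, -1.0, 0], [0, 0, 0.248], 1]
    - [[-0.07, -1.0, 0], [0, 0, 0.248], 1]
    - [[-0.07, -1.0, 0], [0, 0, 0.248], 1]
    - [[-0.07, -1.0, 0], [0, 0, 0.248], 1]
    - [[-0.07, -1.0, 0], [0, 0, 0.248], 1]
    - [[-0.07, -1.0, 0], [0, 0, 0.248], 1]
    - [[-0.07, -1.0, 0], [0, 0, 0.248], 1]

```text
clock: 5.2
tcp_pos: [0.5078, 0.1558, 0.1793]
ee_rot: [0.0, 0.999, -0.051, -0.001]
contact_force: [-0.5, 0.3, -0.4]
opening: 0.004
```

```bash
python3 - <<'E'
from h import *
from workcell import camera
go([.505,.186,.1],-.101)
s=camera("scene")[:,:,::-1];t=camera("top")[:,:,::-1]
cv2.imwrite("pics/a2.png",np.hstack([cv2.resize(i,(400,400),interpolation=cv2.INTER_CUBIC) for i in (s[180:280,190:290],t[140:240,350:450])]))
E
```

```text
shift [-0.0191 -0.0994  0.2644] turn [ 0.001   0.002  -0.0007] clk 5.2 F [-0.51  0.26 -0.4 ]
```

View pics/a2.png

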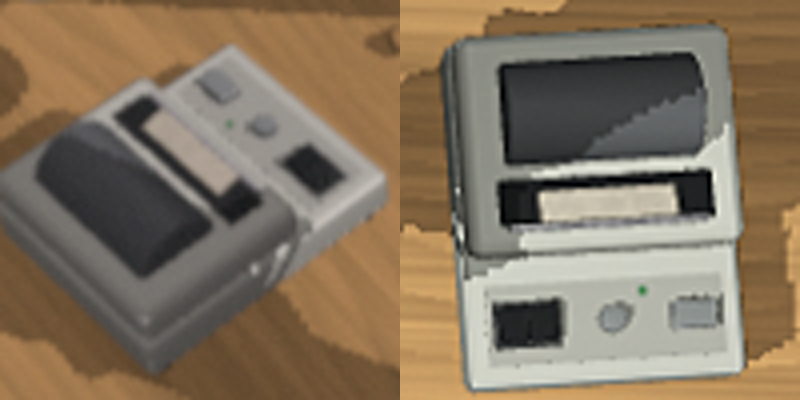

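The printer hasn't moved, and the rocker is at (527,323) in the right tile. I'll compare its shading with the first picture.

```bash
python3 - <<'E'
import cv2,numpy as np
a=cv2.imread("pics/top0.png",0); b=cv2.imread("pics/a2.png",0)
b=cv2.resize(b[:,400:],(100,100),interpolation=cv2.INTER_AREA); a=a[140:240,350:450]
for r in (78,81,84): print(a[r,20:46],'\n',b[r,20:46])
from workcell import camera
E
```

```text
[199 188 179  48  32  22  24  26  26  26  25  23  30  35  35  33  33  32
  33  35 107 185 174 171 169 170] 
 [210 201 179  60  29  34  34  34  34  34  36  38  38  36  36  35  36  35
  32  39  91 145 187 182 180 180]
[200 189 176  80  42  11  24  27  26  26  25  24  27  36  35  34  35  33
  27  25 100 186 173 170 170 171] 
 [210 201 180  93  58  33  34  36  36  35  37  36  29  37  37  36  37  38
  33  32  83 145 187 183 181 180]
[200 194 175 112  54  12  33  23  24  23  23  21  20  35  33  37  33  29
  24  38 100 184 173 170 171 171] 
 [210 202 182 120  60  20  33  33  34  33  36  32  25  35  35  36  30  27
  24  38 104 180 187 181 181 181]
```

>>> step_arm:
  series:
    - [[-0.019, -0.1, 0.1], [0, 0, 0], 1]
    - [[-0.019, -0.1, 0.25], [0, 0, 0], 1]
    - [[-0.019, -0.1, 0.265], [0, 0, 0], 1]
    - [[-0.019, -0.1, 0.265], [0, 0, 0], 1]
    - [[-0.019, -0.1, 0.265], [0, 0, 0], 1]

```text
clock: 5.8
tcp_pos: [0.5065, 0.1864, 0.1022]
ee_rot: [-0.0, 0.999, -0.051, 0.001]
contact_force: [1.0, 0.3, 0.6]
opening: 0.004
```

```bash
python3 - <<'E'
from h import *
from workcell import camera
go([.505,.186,.068],-.101)
s=camera("scene")[:,:,::-1]
cv2.imwrite("pics/a3.png",cv2.resize(s[230:380,300:450],(600,600),interpolation=cv2.INTER_CUBIC))
E
```

```text
shift [-0.0052  0.0019  0.114 ] turn [-0.0005 -0.0018 -0.002 ] clk 5.8 F [1.04 0.33 0.59]
```

View pics/a3.png

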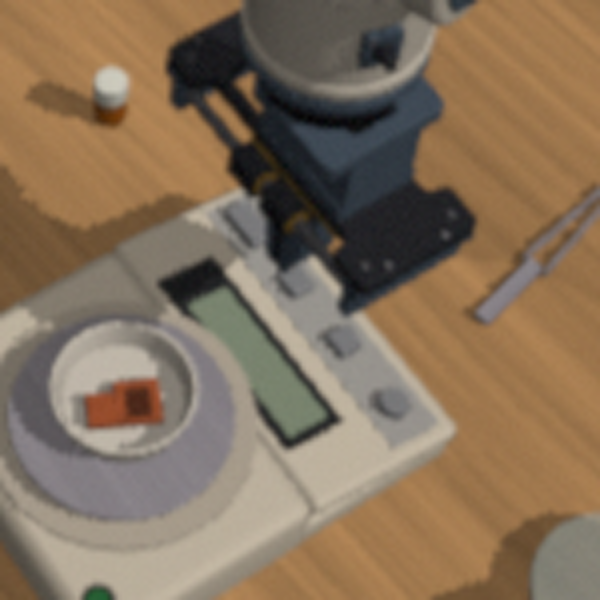

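The rocker's ON half brightened from 25 to 34 while the other half stayed about the same, so it has turned level. The fingertip hovers over the print key at (295,280) in the crop, clear of unit at (340,340) and tare at (240,220). I'll press print.

>>> step_arm:
  series:
    - [[-0.004, 0, 0.06], [0, 0, 0], 1]
    - [[-0.004, 0, 0.1], [0, 0, 0], 1]
    - [[-0.004, 0, 0.107], [0, 0, 0], 1]
    - [[-0.004, 0, 0.114], [0, 0, 0], 1]
    - [[-0.004, 0, 0.117], [0, 0, 0], 1]
    - [[-0.004, 0, 0.12], [0, 0, 0], 1]
    - [[-0.004, 0, 0.12], [0, 0, 0], 1]

```text
clock: 6.55
tcp_pos: [0.5047, 0.1871, 0.0652]
ee_rot: [0.0, 0.999, -0.051, 0.0]
contact_force: [-0.9, -3.2, 6.8]
opening: 0.009
```

>>> step_arm:
  series:
    - [[0, 0, 0.002], [0, 0, 0], 1]
    - [[0, 0, 0.002], [0, 0, 0], 1]

```text
clock: 6.75
tcp_pos: [0.5048, 0.187, 0.0647]
ee_rot: [0.0, 0.999, -0.051, 0.0]
contact_force: [-0.6, -4.3, 7.5]
opening: 0.002
```

```bash
python3 - <<'E'
from workcell import manip,camera
import cv2
s=camera("scene")[:,:,::-1]
o=manip.observe();print(o["contact_force"],o["moment"],o["tcp_pos"])
cv2.imwrite("pics/a4.png",cv2.resize(s[260:340,330:430],(800,600),interpolation=cv2.INTER_CUBIC))
E
```

```text
[-1.31996924 -4.31434507  7.30271151] [-0.6940581   0.12759722  0.00542249] [0.50476759 0.18705866 0.06473353]
```

View pics/a4.png

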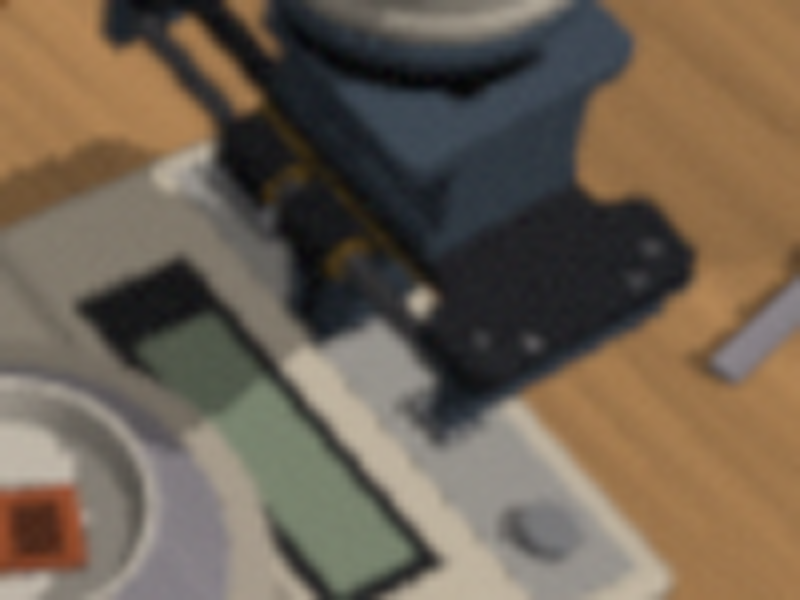

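The fingertip is on the print key at (320,310), clear of the neighbouring keys, with 7.4 N vertical, so the press has registered. I'll lift and go to the feed key.

>>> step_arm:
  series:
    - [[0, 0, -0.03], [0, 0, 0], 1]
    - [[0, 0, -0.15], [0, 0, 0], 1]
    - [[0, 0, -0.3], [0, 0, 0], 1]
    - [[0, 0, -0.4], [0, 0, 0], 1]
    - [[0, 0, -0.4], [0, 0, 0], 1]
    - [[0, 0.8, -0.4], [0, 0, -0.247], 1]
    - [[0, 0.8, -0.4], [0, 0, -0.247], 1]
    - [[0, 0.8, -0.4], [0, 0, -0.247], 1]
    - [[0, 0.8, -0.4], [0, 0, -0.247], 1]
    - [[0, 0.8, -0.4], [0, 0, -0.247], 1]
    - [[0, 0.8, -0.4], [0, 0, -0.247], 1]
    - [[0, 0.8, -0.4], [0, 0, -0.247], 1]

```text
clock: 8.0
tcp_pos: [0.4798, -0.0524, 0.1841]
ee_rot: [-0.0, 0.999, 0.045, -0.0]
contact_force: [0.4, 0.5, -0.4]
opening: 0.007
```

```bash
python3 - <<'E'
from h import *
go([.568,-.253,.182],.093)
go([.568,-.253,.09],.093)
E
```

```text
shift [0.2327 0.6924 0.0067] turn [-0.0004  0.0001 -0.0039] clk 8.0 F [ 0.41  0.55 -0.43]
shift [0.2327 0.6925 0.3134] turn [-0.0004  0.0001 -0.0039] clk 8.0 F [ 0.41  0.55 -0.43]
```

>>> step_arm:
  series:
    - [[0.233, 0.69, 0], [0, 0, 0], 1]
    - [[0.233, 0.69, 0], [0, 0, 0], 1]
    - [[0.233, 0.69, 0], [0, 0, 0], 1]
    - [[0.233, 0.69, 0], [0, 0, 0], 1]
    - [[0.233, 0.69, 0], [0, 0, 0], 1]
    - [[0.233, 0.69, 0.1], [0, 0, 0], 1]
    - [[0.233, 0.69, 0.25], [0, 0, 0], 1]
    - [[0.233, 0.69, 0.29], [0, 0, 0], 1]
    - [[0.233, 0.69, 0.29], [0, 0, 0], 1]
    - [[0.233, 0.69, 0.29], [0, 0, 0], 1]

```text
clock: 9.0
tcp_pos: [0.5697, -0.2508, 0.0985]
ee_rot: [0.0, 0.999, 0.047, 0.0]
contact_force: [0.6, 0.5, 0.4]
opening: 0.006
```

```bash
python3 - <<'E'
from h import *
from workcell import camera
go([.568,-.253,.063],.093)
s=camera("scene")[:,:,::-1]
cv2.imwrite("pics/a5.png",cv2.resize(s[150:300,180:330],(600,600),interpolation=cv2.INTER_CUBIC))
E
```

```text
shift [-0.0064  0.0067  0.1182] turn [ 0.0007 -0.0012  0.0007] clk 9.0 F [0.6  0.52 0.38]
```

View pics/a5.png

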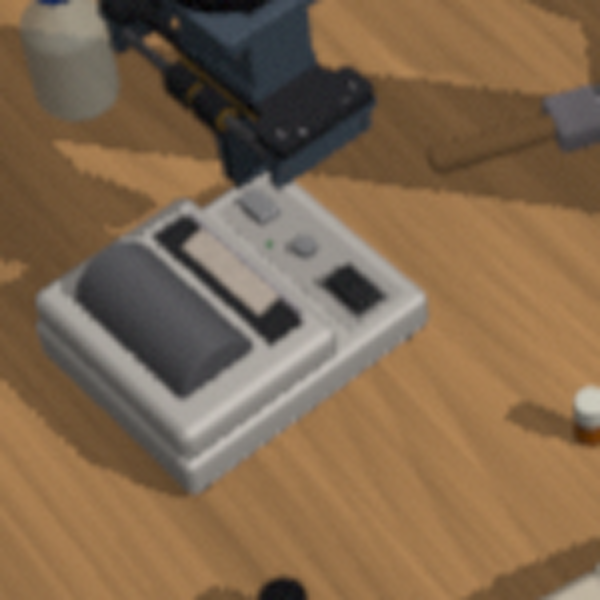

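The fingertip sits above the feed key at (258,208) in the crop, and the test key at (300,245) is clear. I'll press feed.

>>> step_arm:
  series:
    - [[-0.006, 0.007, 0.04], [0, 0, 0], 1]
    - [[-0.006, 0.007, 0.09], [0, 0, 0], 1]
    - [[-0.006, 0.007, 0.105], [0, 0, 0], 1]
    - [[-0.006, 0.007, 0.112], [0, 0, 0], 1]
    - [[-0.006, 0.007, 0.117], [0, 0, 0], 1]
    - [[-0.006, 0.007, 0.12], [0, 0, 0], 1]
    - [[-0.006, 0.007, 0.12], [0, 0, 0], 1]

```text
clock: 9.75
tcp_pos: [0.5673, -0.2536, 0.0616]
ee_rot: [0.0, 0.999, 0.046, 0.0]
contact_force: [-1.5, -0.5, 3.2]
opening: 0.008
```

>>> step_arm:
  series:
    - [[0, 0, 0.003], [0, 0, 0], 1]
    - [[0, 0, 0.005], [0, 0, 0], 1]
    - [[0, 0, 0.006], [0, 0, 0], 1]
    - [[0, 0, 0.006], [0, 0, 0], 1]
    - [[0, 0, 0.006], [0, 0, 0], 1]

```text
clock: 10.25
tcp_pos: [0.5673, -0.2536, 0.0597]
ee_rot: [0.0, 0.999, 0.046, 0.0]
contact_force: [-2.8, -0.4, 8.6]
opening: 0.007
```

>>> step_arm:
  series:
    - [[0, 0, -0.03], [0, 0, 0], 1]
    - [[0, 0, -0.15], [0, 0, 0], 1]
    - [[0, 0, -0.3], [0, 0, 0], 1]
    - [[0, 0, -0.4], [0, 0, 0], 1]
    - [[-0.5, 0, -0.4], [0, 0, 0], 1]
    - [[-0.5, 0, -0.4], [0, 0, 0], 1]
    - [[-0.5, 0, -0.4], [0, 0, 0], 1]
    - [[-0.5, 0, -0.4], [0, 0, 0], 1]
    - [[-0.5, 0, -0.4], [0, 0, 0], 1]

```text
clock: 11.15
tcp_pos: [0.4174, -0.2677, 0.1801]
ee_rot: [0.0, 0.999, 0.045, 0.0]
contact_force: [0.8, 0.0, -1.1]
opening: -0.0
```

```bash
python3 - <<'E'
from h import *
from workcell import camera
s=camera("scene")[:,:,::-1];t=camera("top")[:,:,::-1]
f=lambda i:cv2.resize(i,(400,300),interpolation=cv2.INTER_CUBIC)
cv2.imwrite("pics/top1.png",t)
cv2.imwrite("pics/a6.png",np.vstack([np.hstack([f(s[180:285,180:320]),f(t[140:260,340:500])]),np.hstack([f(s[260:410,260:460]),f(t[130:280,160:360])])]))
E
```

```text
(no output)
```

View pics/a6.png

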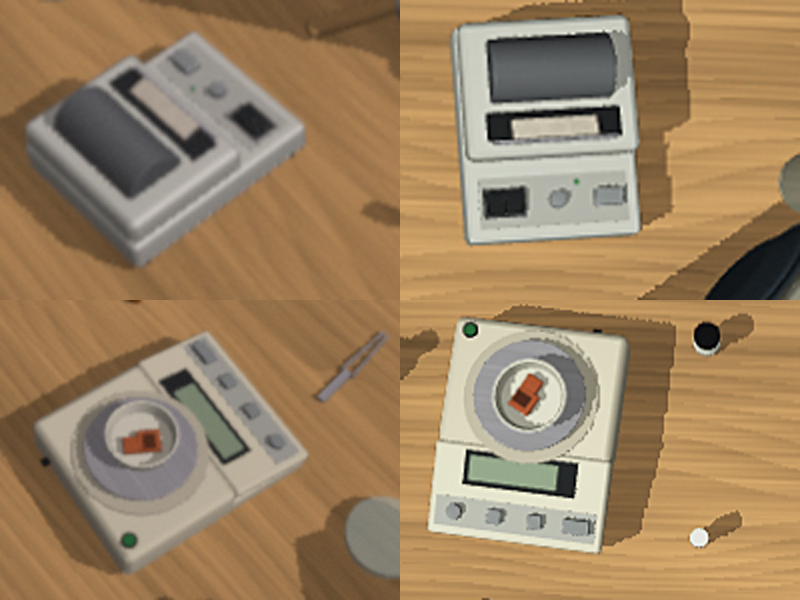

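All four tiles show the instruments and sherd in place, but the paper strip at about (555,127) looks unchanged. I'll difference it against the start.

```bash
python3 - <<'E'
import cv2,numpy as np
a=cv2.imread("pics/top0.png",0);b=cv2.imread("pics/top1.png",0)
for n,(x,y,w,h) in dict(bal=(170,130,110,130),prn=(355,140,90,105)).items():
    A,B=a[y:y+h,x:x+w],b[y:y+h,x:x+w]
    d=cv2.absdiff(A,B); ys,xs=np.where(d>15); print(n,len(xs),cv2.phaseCorrelate(A.astype(float),B.astype(float)), (xs.min()+x,xs.max()+x,ys.min()+y,ys.max()+y) if len(xs) else 0)
    for X,Y in list(zip(xs+x,ys+y))[:30]: print((int(X),int(Y)),end=' ')
print();print(a[221,370:395]);print(b[221,370:395])
E
```

```text
bal 0 ((0.005924619252461127, 0.49544355134642615), 1.0001321359348434) 0
prn 32 ((0.027303434108411295, -0.0015586251607189183), 0.9836185961368402) (np.int64(374), np.int64(392), np.int64(214), np.int64(225))
(388, 214) (389, 214) (390, 214) (378, 215) (379, 215) (387, 215) (388, 215) (390, 215) (391, 215) (391, 216) (375, 217) (390, 217) (391, 217) (390, 218) (391, 218) (375, 219) (391, 219) (392, 219) (375, 220) (391, 220) (374, 221) (375, 221) (390, 221) (391, 221) (374, 222) (390, 222) (391, 222) (374, 223) (390, 223) (391, 223) 
[200 189 176  80  42  11  24  27  26  26  25  24  27  36  35  34  35  33
  27  25 100 186 173 170 170]
[210 198 184  85  59  32  33  36  37  36  36  34  28  37  35  37  37  38
  34  28  81 144 188 182 179]
```

```bash
python3 -c "
from workcell import workorder,manip
print(workorder.finish_job(), manip.observe()['clock'])"
```

```text
the job is handed in; nothing more can be done
the job is handed in; nothing more can be done
```

I pressed the rocker to on, then the print key, then the paper-feed key, using the shut fingertips. The job was handed in at about 11 s, with the arm lifted clear. One result is unconfirmed: **the pictures show no ticket past the tear bar**. The paper strip looks the same before and after, so the feed rests on the press force alone.

| Press | Peak vertical force | What it shows |
|---|---|---|
| Rocker | about 6.9 N | Force rose about 3 N/mm at the end, so it was against its stop |
| Print key | about 7.5 N | Above the 3.5 N at which it registers |
| Feed key | about 8.6 N | Above the 3.5 N at which it registers |

- **Before and after pictures:** comparing the top-camera pictures over the two instruments, only the rocker changed. Its ON half is now level and its other end is raised. The printer, balance, pan, dish, sherd and other keys show no change.
- **Image check that disagreed:** an automatic shift estimate gave about 0.5 pixel for the balance. The direct comparison found no pixel there changed by more than 15 grey levels, so I took the estimate as an error.
- **Sideways force:** up to about 4 N showed during the print press, probably friction on the key. The balance did not move.

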